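Stand a glass plate on the sloped drying stand

ROBOT

A 6-joint arm with a two-finger parallel gripper is mounted at the origin on the work surface. World frame = base frame: x ahead of the robot, y to its left, z up, the work surface at z = 0. Lengths are in m, angles in rad, forces in N, time in s.
With the tool pointing down it reaches from about 0.375 to 0.975 m from the base axis. Payload 3.8 kg.
Tool frame: the origin (TCP) lies at the very end of the fingers, on their centre line; the grasp point (between the pads) lies bot.grip_point_offset behind it (bot.grip_point_offset is the distance from the TCP to the grasp point, in m); z points along the fingers, y is the line along which they close (so a half turn about z gives the same grasp; the last joint's range is limited). The gripper opens to 85 mm and grips with 20 to 120 N. Pads are 22 mm wide; open, the fingers measure 114 mm over their backs; the gripper's body (76 mm by 85 mm) begins 54 mm behind the grasp point. The pads swing forward as they close: fully open they stand 13 mm farther back than shut.
Start: joints at [-1.307, 0.264, 1.604, -0, 1.274, -0.037], TCP at [0.2, -0.645, 0.231] pointing down, gripper open.
Joint ranges: [-2.63, 2.63], [-0.94, 2.18], [0.31, 2.57], [-1.31, 4.45], [0, 2.66], [-2.55, 2.55]. Speed limits (rad/s): [2.57, 2.57, 3.14, 3.14, 3.14, 3.14].

INTERFACE

Orientations are given as a rotation vector (axis times angle).
In Python, from workcell import bot, vision gives the robot as it stands.
- The arm moves only by the tool play_rows, never from a script. Its argument "rows" is a list of rows, each an object of numbers: "dx", "dy", "dz": the shift along the tool's x, y, z as a fraction of full scale; "roll": the turn about the tool's z as a fraction of full scale; "fingers": the closure, from 0 (fully open) to 1 (shut). In form: [{"dx": .., "dy": .., "dz": .., "roll": .., "fingers": ..}, ...]. A call has 1 to 20 rows; each row shifts and turns the commanded pose from where the row before left it, along the tool's axes as they then stand; what a row does not reach is not made up. Full scale, the value 1, is 0.04 m for a shift and 4 degrees for a turn. A row lasts 1/12 s, in which the tool goes at most 41.7 mm and 7.16 degrees, less where a joint would pass 70% of its speed; a pose out of reach is approached as far as the arm can. A call with a number of a shift or a turn outside -1 to 1 is refused whole. A call with a gripper value outside its range is refused whole. The fingers move at their own pace and stop on an object; "grip_force" is the grip in N (left out, the last holds). Time passes only in rows, so rows that do not move let the fingers close. It gives the time, the measured TCP pose, the force and the opening at its end, in the units of the state.
- bot.read_state(): the state, without advancing time (a new reading comes with each control period).
- vision.read_camera(name): name is "scene" or "side" or "wrist"; returns a dict with "pixels" (420x560x3 uint8, red, green, blue), "depth" (420x560 float32, m along the optical axis (not along the pixel's ray), 0 where there is no reading), "fx", "fy", "cx", "cy" (pixels), "distortion" ([k1, k2, p1, p2, k3] as OpenCV has them; the pictures are not rectified), "R" (3x3) and "t" (3): a world point X has camera coordinates R X + t. Camera axes: x right, y down, z forward; pixel columns grow to the right and rows downward; lengths in m; the calibration is good to about 2 mm. A picture is of the moment at which its call begins.
- bot.finish_job(): hands the job in, once; it reports no verdict.
The state is a dict: "time": time; "q": joint angles; "joint_vel": joint speeds; "joint_torque": joint torques, N m; "tool_pos": TCP position; "tcp_rot": TCP orientation; "wrist_force": force on the tool from outside, world axes, zero at the start; "torque": the same for the moment, N m; "width": opening from 0.0 (shut) to 1.0 (fully open).
Only numpy, scipy, OpenCV 4.12 (cv2) and the standard library are available. Lean on these libraries where they do the work, as an engineer would, in place of code of your own. Each camera call takes 0.05 s, during which the arm holds its last target. There are 200 camera calls.

TASK

Slide the tall white plate straight up out of its slot in the rack and set it on the sloped grey metal stand, centred, with its lower edge on the ledge behind the lip and its face flat against the leaning back. Lower it until it rests on the ledge before letting go, do not drop it; leave the two short plates in the rack and the other things on the bench alone.

Things in the scene. Friction and masses are not known exactly. Their poses are not given: they have to be found in the camera images.
- rack: Light grey plastic rack, fixed, 171 (x) x 110 (y) x 53 mm high. Origin: centre of its underside; floor at z = 8 mm. Five slots open at the top at x = -64, -32, 0, 32, 64 mm, 11 mm wide. Plates stand in them, faces square to the rack's x axis, side edges in combs 45 mm high (|y| = 35 to 47 mm). The first, middle and last slots hold the three plates, in any order.
- plate: The plate to move: the tall one, opal-white glass, 8 mm thick (x), 90 mm wide (y), 120 mm high (z), about 0.21 kg. Origin: centre of its lower edge face; z points up along the plate, x is square to its faces. Both faces are alike. At the start its lower edge is on the rack's floor, its upper edge 128 mm above the bench.
- plate_mid (a point): The middle of the tall plate, 60 mm from its lower and upper edges.
- short_a: Short white plate, 8 x 90 x 80 mm high, stays in its slot in the rack. Origin: centre of its lower edge face, z up.
- short_b: Second short white plate, the same as the first, stays in its slot in the rack.
- stand: Fixed grey metal stand. Dark steel foot 120 (x) x 110 (y) x 12 mm, a column, and on it the sloped rest. Origin: centre of the foot's underside, x roughly away from the robot. The open side with ledge and lip faces +x; the back leans 25 degrees from upright, its top towards -x (the robot).
- rest: The stand's sloped rest. Origin: middle of the inside corner of back and ledge, 60 mm above the bench. z: up along the leaning back; x: square to the back, out to the lip; y: along the ledge. Back 100 mm wide, 65 mm high, 6 mm thick (behind x = 0). Ledge at z = 0, 100 mm long, 20 mm deep; lip 6 mm high and thick. A seated plate rises 55 mm past the back's upper edge.
- jug: Bystander: white plastic jug with a side handle, 90 mm across, 120 mm high. Origin: centre of its underside.
- jar: Bystander: brown glass jar, 64 mm across, 100 mm high. Origin: centre of its underside.
- meter: Bystander: blue bench meter, 90 x 120 x 65 mm high with its knob. Origin: centre of its underside.
Mind the look-alikes: they are no part of the job. Leave any orange or purple look-alike of the plate alone. Leave any purple look-alike of the rack alone.

How it is judged:
On the way, in this order (a step that is already met when the one before it is completed fails the run):
1. the tall plate is slid up clear of the rack's combs, held by the fingers (z of plate in the frame of rack above 0.055 m and contact force between the fingers and plate above 0.5 N), for 0.1 s.
2. the tall plate touches the sloped stand, leaning with it (within 14 degrees), its lower edge within 6 mm of the ledge, while the fingers still hold it (contact force between plate and rest above 0.2 N and contact force between the fingers and plate above 0.5 N and z of plate_mid in the frame of rest between 0.054 and 0.066 m and angle between the z axis of plate and the z axis of rest, either way round below 0.25 rad), for 0.05 s.
At the end, for the whole second after the job is handed in: The tall plate rests on the ledge behind the lip, flat against the back (within 9 degrees; its middle 1 to 12 mm in front of the back, 56 to 65 mm above the ledge), centred within 16 mm and at rest; the short plates are within 15 mm of their starts (x of plate_mid in the frame of rest between 0.001 and 0.012 m and y of plate_mid in the frame of rest between -0.016 and 0.016 m and z of plate_mid in the frame of rest between 0.056 and 0.065 m and angle between the z axis of plate and the z axis of rest, either way round below 0.16 rad and angle between the x axis of plate and the x axis of rest, either way round below 0.16 rad and linear speed of plate below 0.02 m/s and distance of each of short_a, short_b from where it was at the start of the episode below 0.015 m); the robot touches nothing.
It fails at once if the jug is pushed more than 30 mm or tipped (distance of jug from where it was at the start of the episode above 0.03 m or angle between jug's own z axis and vertical above 0.4 rad).
It fails at once if the jar is pushed more than 30 mm or tipped (distance of jar from where it was at the start of the episode above 0.03 m or angle between jar's own z axis and vertical above 0.4 rad).
It fails at once if the meter is pushed more than 30 mm or tipped (distance of meter from where it was at the start of the episode above 0.03 m or angle between meter's own z axis and vertical above 0.4 rad).
It fails at once if a short plate is pulled up out of its slot (distance of any of short_a, short_b from where it was at the start of the episode above 0.03 m).
It also fails if it takes over 45 s, if anything falls off the work surface, if the arm or the gripper's body presses on something with over 40 N, if the wrist force passes 120 N, or if a joint passes its speed limit or range.

## Working session

There is one attempt and no reset: what is moved stays moved. The work goes in short steps, Python scripts to look and compute and a tool call to move; the robot and the scene stay as the last step left them, time stands still between calls to the robot, and variables do not carry over. Pictures are saved under pics/ and viewed, on a budget of 10 in all, crops included, one or two more only if the job needs it, and the job is handed in when it is done.

Besides the shell and the picture viewer there is one more tool, called after "Request:" as name(argument=value, ...), one argument or row to a line, values as JSON. play_rows: Moves the arm, as the interface text tells. Its arguments: {"type":"object","properties":{"rows":{"type":"array","items":{"type":"object","properties":{"dx":{"type":"number","minimum":-1,"maximum":1},"dy":{"type":"number","minimum":-1,"maximum":1},"dz":{"type":"number","minimum":-1,"maximum":1},"roll":{"type":"number","minimum":-1,"maximum":1},"fingers":{"type":"number"}}}},"grip_force":{"type":"number"}},"required":["rows"]}

```bash
ls; mkdir -p pics; cat > h.py <<'E'
import numpy as np, cv2
from workcell import bot, vision
def cam(n):
    c=vision.read_camera(n); c['K']=np.array([[c['fx'],0,c['cx']],[0,c['fy'],c['cy']],[0,0,1]]); c['d']=np.array(c['distortion'],float)
    c['R']=np.array(c['R']);c['t']=np.array(c['t']); return c
def rays(c,uv):
    p=cv2.undistortPoints(np.array(uv,float).reshape(-1,1,2),c['K'],c['d']).reshape(-1,2)
    d=np.c_[p,np.ones(len(p))]; return d@c['R'], -c['R'].T@c['t']
def onplane(c,uv,z):
    d,o=rays(c,uv); return o+d*((z-o[2])/d[:,2])[:,None]
def cloud(c):
    h,w=c['depth'].shape; u,v=np.meshgrid(np.arange(w),np.arange(h))
    d,o=rays(c,np.c_[u.ravel(),v.ravel()]); return (o+d*c['depth'].reshape(-1,1)).reshape(h,w,3)
def save(c,n,roi=None,s=1):
    im=c['pixels'][...,::-1]
    if roi: a,b,e,f=roi; im=im[b:f,a:e]
    cv2.imwrite('pics/'+n,cv2.resize(np.ascontiguousarray(im),None,fx=s,fy=s,interpolation=cv2.INTER_CUBIC))
E
python3 - <<'E'
from h import *
s=bot.read_state(); print(s, bot.grip_point_offset)
for n in('scene','side'):
    c=cam(n); save(c,n+'0.png'); np.save(n+'0.npy',cloud(c)); print(n,-c['R'].T@c['t'],c['R'][2],(c['depth']>0).mean())
E
```

```text
pics
{'time': 0.0, 'q': array([-1.30686980e+00,  2.64785296e-01,  1.60534424e+00, -1.27361335e-05,
        1.27369348e+00, -3.69100755e-02]), 'joint_vel': array([-3.15093868e-04,  7.24250928e-05, -9.47946520e-04, -1.07028747e-03,
       -2.43342063e-04, -3.95854717e-04]), 'joint_torque': array([ 1.03017781e-03, -5.15099931e+01, -3.67312181e+01,  5.97114354e-05,
        1.29013887e-02, -8.27006890e-07]), 'tool_pos': array([ 0.19981682, -0.64399894,  0.22995643]), 'tcp_rot': array([-3.10392877e+00, -4.70447019e-01,  4.15523218e-04]), 'wrist_force': array([-0.55100109, -0.0450438 , -0.88474935]), 'torque': array([-0.00853935,  0.01037407, -0.02797477]), 'width': 1.0014321470571552} 0.0187
scene [1.36402173 0.007408   1.42644558] [-0.51571664 -0.04245884 -0.85570649] 0.9959608843537415
side [0.23628072 0.78052241 0.85080483] [ 0.26346262 -0.69460818 -0.66940788] 0.9959438775510204
```

View pics/scene0.png

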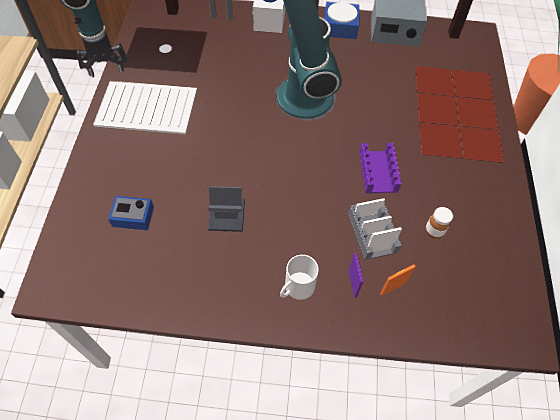

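View pics/side0.png

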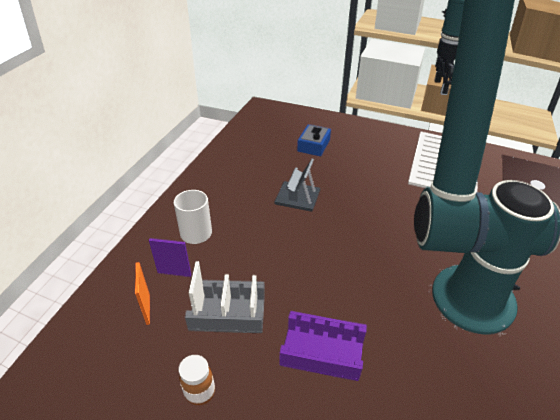

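The scene picture shows the grey rack at (375,228) with three white plates, and the stand at (226,210). Possible mix-ups for the plate:
- White plates in the rack at (370,208), (377,227) and (383,240).
- Orange look-alike at (398,280) and purple look-alike at (356,274).
- Purple rack at (380,168).

In the side view the plate at (196,288) is the tallest and is the far slot from the robot, so I choose that one. Next I check it in a crop and measure it.

```bash
python3 - <<'E'
from h import *
im=cv2.imread('pics/side0.png'); cv2.imwrite('pics/crop1.png',cv2.resize(im[220:350,140:300],None,fx=4,fy=4,interpolation=cv2.INTER_CUBIC))
for n in('scene','side'):
    P=np.load(n+'0.npy'); im=cv2.imread(f'pics/{n}0.png'); hsv=cv2.cvtColor(im,cv2.COLOR_BGR2HSV)
    roi=(400,290,200)  # 
    x0,y0,x1,y1=(340,190,405,262) if n=='scene' else (180,255,270,335)
    m=np.zeros(im.shape[:2],bool); m[y0:y1,x0:x1]=1
    zz=P[...,2]
    w=m&(hsv[...,1]<40)&(hsv[...,2]>150)&(zz>0.06)
    k,l,st,ce=cv2.connectedComponentsWithStats(w.astype(np.uint8))
    for i in range(1,k):
        if st[i,4]<60: continue
        q=P[l==i]; print(n,'plate',ce[i].round(),st[i,4],'lo',np.percentile(q,3,0).round(3),'hi',np.percentile(q,97,0).round(3))
        r=cv2.minAreaRect((q[q[:,2]>q[:,2].max()-.03][:,:2]*1000).astype(np.float32)); print('  rect',r, 'zmax',q[:,2].max())
    a=m&(zz>0.02)&(zz<0.06)
    r=cv2.minAreaRect((P[m&(zz>.015)][:,:2]*1000).astype(np.float32)); print('rack rect',r)
    x0,y0,x1,y1=(200,180,250,235) if n=='scene' else (270,155,325,215)
    m=np.zeros(im.shape[:2],bool); m[y0:y1,x0:x1]=1
    q=P[m&(zz>0.006)]; print('stand rect',cv2.minAreaRect((q[:,:2]*1000).astype(np.float32)), q[:,2].max())
    q=P[m&(zz>0.006)&(zz<.02)]; print('foot rect',cv2.minAreaRect((q[:,:2]*1000).astype(np.float32)))
    q=P[m&(zz>0.085)]; print('back upper',q.mean(0),np.linalg.svd(q-q.mean(0),full_matrices=False)[2][2], cv2.minAreaRect((q[:,:2]*1000).astype(np.float32)))
E
```

```text
scene plate [369. 202.] 71 lo [0.484 0.195 0.071] hi [0.517 0.275 0.093]
  rect ((497.9812316894531, 235.44732666015625), (12.071080207824707, 91.11610412597656), 20.685348510742188) zmax 0.09405567332637044
scene plate [376. 220.] 70 lo [0.544 0.215 0.072] hi [0.575 0.296 0.092]
  rect ((1364.021728515625, 7.408002853393555), (0.0, 0.0), 0.0) zmax 1.4264455791549362
scene plate [384. 233.] 96 lo [0.605 0.235 0.074] hi [0.639 0.317 0.134]
  rect ((1364.021728515625, 7.408002853393555), (0.0, 0.0), 0.0) zmax 1.4264455791549362
rack rect ((885.3382568359375, 192.28378295898438), (178.2032470703125, 1010.6984252929688), 78.88202667236328)
stand rect ((896.4446411132812, -155.40484619140625), (976.8599243164062, 162.1417999267578), 9.77420425415039) 1.4264455791549362
foot rect ((513.1676025390625, -221.60836791992188), (198.92388916015625, 162.05718994140625), 9.584659576416016)
back upper [ 0.55717085 -0.20497281  0.15536283] [-0.84069248 -0.04149286  0.53992083] ((924.4031982421875, -83.94332885742188), (892.6416015625, 98.1270751953125), 18.01209831237793)
side plate [195. 287.] 409 
[... 385 characters left out ...]
0.063] hi [0.51  0.277 0.09 ]
  rect ((496.47265625, 236.22235107421875), (8.224063873291016, 89.1023941040039), 19.22466278076172) zmax 0.09084697003513975
rack rect ((422.03900146484375, 447.79791259765625), (194.33636474609375, 757.994873046875), 35.1479606628418)
stand rect ((437.59906005859375, 177.2811279296875), (155.24932861328125, 1271.2835693359375), 16.677997589111328) 0.8508048257345363
foot rect ((577.328369140625, -289.1116943359375), (155.24932861328125, 297.5350036621094), 16.677997589111328)
back upper [ 0.48091147 -0.07217831  0.20702327] [0.9629258  0.0825384  0.25682936] ((393.6119384765625, 260.2563171386719), (32.504478454589844, 1086.5836181640625), 15.112138748168945)
```

View pics/crop1.png

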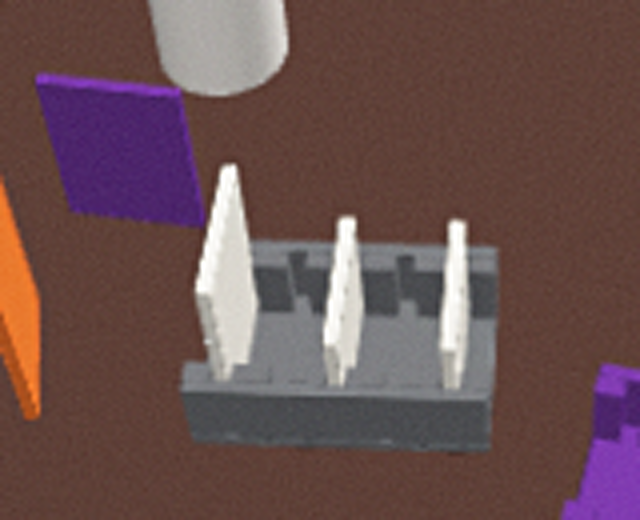

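The crop confirms it: the plate at side pixel (196,288) stands clearly higher than the other two, is white, and sits in the grey rack. Next I refine the rack and stand numbers with invalid depth filtered out.

```bash
cat > stand.py <<'E'
from h import *
def box(P,c,r=.12): return (P[...,2]<.3)&(np.hypot(P[...,0]-c[0],P[...,1]-c[1])<r)
def rect(q): return [np.round(v,1) for v in cv2.minAreaRect((q[:,:2]*1000).astype(np.float32))]
E
python3 - <<'E'
from stand import *
for n in('scene','side'):
    P=np.load(n+'0.npy'); z=P[...,2]
    b=box(P,(.5,-.21)); 
    for lo,hi in((.008,.02),(.05,.075),(.075,.1),(.1,.13)):
        q=P[b&(z>lo)&(z<hi)]; print(n,'stand',lo,len(q),rect(q))
    q=P[b&(z>.075)&(z<.115)]; m=q.mean(0); print('  svd',m.round(4),np.linalg.svd(q-m,full_matrices=False)[2][2].round(3), z[b].max())
    b=box(P,(.558,.256),.13)
    print(n,'rack',rect(P[b&(z>.03)&(z<.056)]),'tall top',rect(P[b&(z>.1)]), z[b].max())
    for nm,c in(('jug',(.72,.03)),('meter',(.5,-.45)),('jar',(.55,.42))):
        q=P[box(P,c,.09)&(z>.03)]; print(nm,rect(q) if len(q) else None)
E
```

```text
scene stand 0.008 492 [array([ 520.7, -202.5]), array([178.5, 208.3]), np.float64(10.4)]
scene stand 0.05 319 [array([ 551.9, -212.1]), array([ 40.2, 101.3]), np.float64(4.9)]
scene stand 0.075 291 [array([ 545.4, -212.6]), array([55. , 99.4]), np.float64(1.5)]
scene stand 0.1 213 [array([ 519.8, -214.6]), array([21.4, 96.3]), np.float64(4.3)]
  svd [ 0.5316 -0.2136  0.0935] [0.665 0.044 0.746] 0.1229272504403911
scene rack [array([560.1, 257.1]), array([174.9, 113.4]), np.float64(19.3)] tall top [array([621.9, 275.7]), array([12.4, 91.2]), np.float64(21.7)] 0.13713165554594586
jug [array([762.9,  41.8]), array([91.7, 89.3]), np.float64(3.6)]
meter [array([ 563.1, -487.3]), array([81.2, 49.2]), np.float64(86.4)]
jar [array([531.5, 454.3]), array([63.5, 62. ]), np.float64(19.0)]
side stand 0.008 629 [array([ 542.5, -211.8]), array([120.7, 114.8]), np.float64(4.1)]
side stand 0.05 234 [array([ 536.6, -214.6]), array([ 63.8, 105.3]), np.float64(3.8)]
side stand 0.075 94 [array([ 538.1, -213.4]), array([ 51.6, 100.3]), np.float64(3.7)]
side stand 0.1 78 [array([ 518.4, -214.9]), array([ 14.6, 104.1]), np.float64(7.0)]
  svd [ 0.5335 -0.2012  0.0887] [-0.515 -0.069 -0.855] 0.12282667394501157
side rack [array([557.4, 255.8]), array([171.2, 114.1]), np.float64(19.3)] tall top [array([618.6, 276.4]), array([ 9.1, 91. ]), np.float64(18.5)] 0.13152121097042035
jug [array([759.3,  41.9]), array([89.9, 93. ]), np.float64(19.7)]
meter [array([ 564.6, -489.5]), array([51.9, 78.7]), np.float64(1.7)]
jar [array([522.9, 460. ]), array([60.8, 59.6]), np.float64(88.1)]
```

Request:
play_rows(
  rows=[
    {"dx": 0.6,"dy": -0.444,"dz": -0.14,"fingers": 0},
    {"dx": 0.6,"dy": -0.444,"dz": -0.14,"fingers": 0},
    {"dx": 0.6,"dy": -0.444,"dz": -0.14,"fingers": 0},
    {"dx": 0.6,"dy": -0.444,"dz": -0.14,"fingers": 0},
    {"dx": 0.6,"dy": -0.444,"dz": -0.14,"fingers": 0},
    {"dx": 0.6,"dy": -0.444,"dz": -0.14,"fingers": 0},
    {"dx": 0.6,"dy": -0.444,"dz": -0.14,"fingers": 0},
    {"dx": 0.6,"dy": -0.444,"dz": -0.14,"fingers": 0},
    {"dx": 0.6,"dy": -0.444,"dz": -0.14,"fingers": 0},
    {"dx": 0.6,"dy": -0.444,"dz": -0.14,"fingers": 0},
    {"dx": 0.6,"dy": -0.444,"dz": -0.14,"fingers": 0},
    {"dx": 0.6,"dy": -0.444,"dz": -0.14,"fingers": 0},
    {"dx": 0.6,"dy": -0.444,"dz": -0.14,"fingers": 0},
    {"dx": 0.6,"dy": -0.444,"dz": -0.14,"fingers": 0},
    {"dx": 0.6,"dy": -0.444,"dz": -0.14,"fingers": 0},
    {"dx": 0.6,"dy": -0.444,"dz": -0.14,"fingers": 0},
    {"dx": 0.6,"dy": -0.444,"dz": -0.14,"fingers": 0},
    {"dx": 0.6,"dy": -0.444,"dz": -0.14,"fingers": 0},
  ],
)

```text
validation failed for argument at $.ro...
```

Request:
play_rows(
  rows=[
    {"roll": -1},
    {"roll": -1},
    {"roll": -1},
    {"roll": -1},
    {"roll": -1},
    {"roll": -1},
    {"roll": -1},
    {"roll": -1},
    {"roll": -1},
    {"roll": -1},
    {"roll": -1},
    {"roll": -1},
    {"roll": -1},
    {"roll": -1},
    {"roll": -1},
    {"roll": -1},
    {"roll": -1},
    {"roll": -1},
    {"roll": -1},
    {"roll": -0.2},
  ],
)

```text
validation failed for argument at $.ro...
```

```bash
python3 - <<'E'
from stand import *
from scipy.spatial.transform import Rotation as Ro
c=cam('wrist'); s=bot.read_state(); M=Ro.from_rotvec(s['tcp_rot']).as_matrix(); print(s['time'],s['tool_pos'],M.round(3).tolist())
print('cam',-c['R'].T@c['t'],c['R'][2])
save(c,'w1.png'); P=cloud(c); np.save('w1.npy',P); z=P[...,2]; ok=c['depth']>0
b=box(P,(.54,-.21))&ok
for lo,hi in((.008,.02),(.055,.063),(.063,.068),(.068,.075),(.075,.09),(.09,.105),(.105,.13)):
    q=P[b&(z>lo)&(z<hi)]; print(lo,len(q),rect(q) if len(q) else'')
E
```

```text
0.15 [ 0.19982147 -0.64414565  0.23021339] [[0.955, 0.296, -0.0], [0.296, -0.955, 0.002], [0.0, -0.002, -1.0]]
cam [ 0.27537862 -0.62204173  0.37196205] [-0.29367281 -0.08897939 -0.95175572]
0.008 0 
0.055 0 
0.063 0 
0.068 0 
0.075 0 
0.09 0 
0.105 0
```

View pics/w1.png

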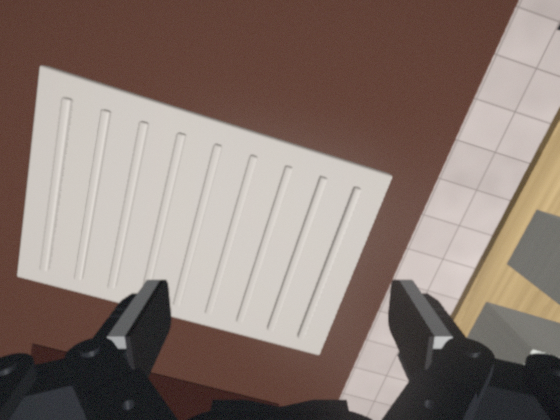

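The move was refused, so this picture only shows the white drying mat and both open fingers at (140,310) and (420,310). It also shows that the camera sits on the tool's +x side. I retry with all fields given in every row.

Request:
play_rows(
  rows=[
    {"dx": 0.6,"dy": -0.444,"dz": -0.14,"roll": 0,"fingers": 0},
    {"dx": 0.6,"dy": -0.444,"dz": -0.14,"roll": 0,"fingers": 0},
    {"dx": 0.6,"dy": -0.444,"dz": -0.14,"roll": 0,"fingers": 0},
    {"dx": 0.6,"dy": -0.444,"dz": -0.14,"roll": 0,"fingers": 0},
    {"dx": 0.6,"dy": -0.444,"dz": -0.14,"roll": 0,"fingers": 0},
    {"dx": 0.6,"dy": -0.444,"dz": -0.14,"roll": 0,"fingers": 0},
    {"dx": 0.6,"dy": -0.444,"dz": -0.14,"roll": 0,"fingers": 0},
    {"dx": 0.6,"dy": -0.444,"dz": -0.14,"roll": 0,"fingers": 0},
    {"dx": 0.6,"dy": -0.444,"dz": -0.14,"roll": 0,"fingers": 0},
    {"dx": 0.6,"dy": -0.444,"dz": -0.14,"roll": 0,"fingers": 0},
    {"dx": 0.6,"dy": -0.444,"dz": -0.14,"roll": 0,"fingers": 0},
    {"dx": 0.6,"dy": -0.444,"dz": -0.14,"roll": 0,"fingers": 0},
    {"dx": 0.6,"dy": -0.444,"dz": -0.14,"roll": 0,"fingers": 0},
    {"dx": 0.6,"dy": -0.444,"dz": -0.14,"roll": 0,"fingers": 0},
    {"dx": 0.6,"dy": -0.444,"dz": -0.14,"roll": 0,"fingers": 0},
    {"dx": 0.6,"dy": -0.444,"dz": -0.14,"roll": 0,"fingers": 0},
    {"dx": 0.6,"dy": -0.444,"dz": -0.14,"roll": 0,"fingers": 0},
    {"dx": 0.6,"dy": -0.444,"dz": -0.14,"roll": 0,"fingers": 0},
  ],
)

```text
time: 1.65
tool_pos: [0.5183, -0.2099, 0.3321]
tcp_rot: [-3.106, -0.471, 0.001]
wrist_force: [0.6, 0.4, -0.1]
width: 0.997
```

Request:
play_rows(
  rows=[
    {"dx": 0,"dy": 0,"dz": 0,"roll": -1,"fingers": 0},
    {"dx": 0,"dy": 0,"dz": 0,"roll": -1,"fingers": 0},
    {"dx": 0,"dy": 0,"dz": 0,"roll": -1,"fingers": 0},
    {"dx": 0,"dy": 0,"dz": 0,"roll": -1,"fingers": 0},
    {"dx": 0,"dy": 0,"dz": 0,"roll": -1,"fingers": 0},
    {"dx": 0,"dy": 0,"dz": 0,"roll": -1,"fingers": 0},
    {"dx": 0,"dy": 0,"dz": 0,"roll": -1,"fingers": 0},
    {"dx": 0,"dy": 0,"dz": 0,"roll": -1,"fingers": 0},
    {"dx": 0,"dy": 0,"dz": 0,"roll": -1,"fingers": 0},
    {"dx": 0,"dy": 0,"dz": 0,"roll": -1,"fingers": 0},
    {"dx": 0,"dy": 0,"dz": 0,"roll": -1,"fingers": 0},
    {"dx": 0,"dy": 0,"dz": 0,"roll": -1,"fingers": 0},
    {"dx": 0,"dy": 0,"dz": 0,"roll": -1,"fingers": 0},
    {"dx": 0,"dy": 0,"dz": 0,"roll": -1,"fingers": 0},
    {"dx": 0,"dy": 0,"dz": 0,"roll": -1,"fingers": 0},
    {"dx": 0,"dy": 0,"dz": 0,"roll": -1,"fingers": 0},
    {"dx": 0,"dy": 0,"dz": 0,"roll": -1,"fingers": 0},
    {"dx": 0,"dy": 0,"dz": 0,"roll": -1,"fingers": 0},
    {"dx": 0,"dy": 0,"dz": 0,"roll": -1,"fingers": 0},
    {"dx": 0,"dy": 0,"dz": 0,"roll": -0.2,"fingers": 0},
  ],
)

```text
time: 3.32
tool_pos: [0.5176, -0.2113, 0.3317]
tcp_rot: [-2.139, -2.3, 0.0]
wrist_force: [-1.0, 0.3, -0.1]
width: 0.994
```

```bash
cat > w.py <<'E'
import sys
from stand import *
from scipy.spatial.transform import Rotation as Ro
c=cam('wrist'); s=bot.read_state(); M=Ro.from_rotvec(s['tcp_rot']).as_matrix(); print(s['time'],s['tool_pos'],M.round(3).tolist())
print('cam',-c['R'].T@c['t'],c['R'][2])
save(c,sys.argv[1]+'.png'); P=cloud(c); P[c['depth']==0]=9; np.save(sys.argv[1]+'.npy',P); z=P[...,2]
E
python3 - w2 <<'E'
exec(open('w.py').read())
b=box(P,(.54,-.21))
for lo,hi in((.008,.02),(.055,.063),(.063,.068),(.068,.075),(.075,.09),(.09,.105),(.105,.13)):
    q=P[b&(z>lo)&(z<hi)]; print(lo,len(q),rect(q) if len(q) else'')
E
```

```text
3.3667 [ 0.51766232 -0.2112746   0.33170853] [[-0.071, 0.997, -0.001], [0.997, 0.071, 0.0], [0.0, -0.001, -1.0]]
cam [ 0.51251565 -0.13395257  0.47358091] [ 0.02106654 -0.30566717 -0.95190534]
0.008 4009 [array([ 544.6, -213.6]), array([119.8, 109.4]), np.float64(4.3)]
0.055 820 [array([ 533.7, -212.7]), array([101.9,  55.3]), np.float64(88.3)]
0.063 966 [array([ 555.5, -212.8]), array([ 31.8, 100.3]), np.float64(6.2)]
0.068 797 [array([ 553.5, -213.4]), array([ 33. , 100.1]), np.float64(4.9)]
0.075 747 [array([ 547.2, -213.6]), array([ 39.4, 100.9]), np.float64(6.1)]
0.09 644 [array([ 526.9, -215.4]), array([  8.9, 100.4]), np.float64(6.0)]
0.105 1201 [array([ 517.8, -216.3]), array([ 12.1, 100.6]), np.float64(4.4)]
```

View pics/w2.png

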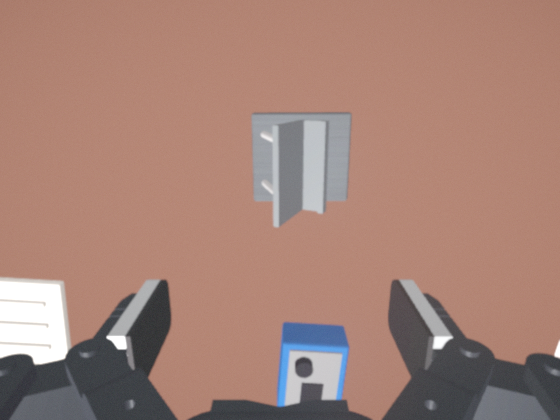

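The wrist view shows the stand clearly: foot at (300,157), back at (287,170) and ledge at (315,165), with the meter below at (312,365). Now I take the rest's profile in the stand frame.

```bash
python3 - <<'E'
from stand import *
P=np.load('w2.npy').reshape(-1,3); a=np.radians(4.3); C=np.array([.5446,-.2136])
d=P[:,:2]-C; X=d@[np.cos(a),np.sin(a)]; Y=d@[-np.sin(a),np.cos(a)]; Z=P[:,2]
m=(np.abs(Y)<.04)&(np.abs(X)<.08)&(Z>.03)&(Z<.2)
xs=np.arange(-50,46,2)
for x in xs:
    k=m&(X*1000>=x)&(X*1000<x+2)
    if k.sum()>5: print(x+1,k.sum(),(np.percentile(Z[k],[10,50,90])*1000).round(1))
k=m&(Z>.07)&(Z<.112)&(X<.005); p=np.polyfit(Z[k],X[k],1); print('back',p,np.degrees(np.arctan(p[0])))
for z0,z1 in((.06,.08),(.09,.12)):
    k=(np.abs(X)<.06)&(Z>z0)&(Z<z1)&(abs(Y)<.07); print('Yspan',np.percentile(Y[k],[.5,99.5]))
E
```

```text
-43 6 [30.6 31.8 32.5]
-41 24 [32.5 36.4 40.5]
-39 21 [35.9 42.7 46.6]
-37 27 [39.1 48.7 53.3]
-35 25 [46.5 55.1 59.4]
-33 72 [114.7 115.8 116.6]
-31 162 [115.6 116.5 117.4]
-29 162 [116.3 117.4 118.4]
-27 163 [116.1 117.4 118.6]
-25 160 [111.9 113.5 115.2]
-23 159 [107.8 109.4 110.9]
-21 158 [103.2 105.  106.8]
-19 155 [ 98.8 100.4 102.1]
-17 154 [94.1 95.9 97.9]
-15 152 [89.6 91.4 93.4]
-13 141 [84.8 86.8 88.4]
-11 122 [80.7 82.6 84.1]
-9 120 [77.2 78.5 80.4]
-7 130 [72.4 74.2 76.3]
-5 119 [68.  69.9 71.5]
-3 121 [63.8 65.7 67.6]
-1 104 [59.6 61.1 63.6]
1 134 [58.5 59.6 60.7]
3 137 [59.6 60.4 61.7]
5 140 [60.5 61.6 62.8]
7 133 [61.7 62.6 63.7]
9 137 [62.3 63.5 64.4]
11 131 [63.2 64.3 65.5]
13 141 [64.3 65.3 66.5]
15 166 [65.2 66.4 73.2]
17 151 [71.7 73.7 74.8]
19 147 [73.4 74.7 75.8]
21 128 [73.9 75.  76.1]
23 99 [69.3 71.4 73.3]
25 97 [65.1 67.1 69.4]
back [-0.46678037  0.02762028] -25.022243119346935
Yspan [-0.04970902  0.04955424]
Yspan [-0.04974234  0.04955547]
```

Request:
play_rows(
  rows=[
    {"dx": 0.75,"dy": 0.21,"dz": 0.08,"roll": 0,"fingers": 0},
    {"dx": 0.75,"dy": 0.21,"dz": 0.08,"roll": 0,"fingers": 0},
    {"dx": 0.75,"dy": 0.21,"dz": 0.08,"roll": 0,"fingers": 0},
    {"dx": 0.75,"dy": 0.21,"dz": 0.08,"roll": 0,"fingers": 0},
    {"dx": 0.75,"dy": 0.21,"dz": 0.08,"roll": 0,"fingers": 0},
    {"dx": 0.75,"dy": 0.21,"dz": 0.08,"roll": 0,"fingers": 0},
    {"dx": 0.75,"dy": 0.21,"dz": 0.08,"roll": 0,"fingers": 0},
    {"dx": 0.75,"dy": 0.21,"dz": 0.08,"roll": 0,"fingers": 0},
    {"dx": 0.75,"dy": 0.21,"dz": 0.08,"roll": 0,"fingers": 0},
    {"dx": 0.75,"dy": 0.21,"dz": 0.08,"roll": 0,"fingers": 0},
    {"dx": 0.75,"dy": 0.21,"dz": 0.08,"roll": 0,"fingers": 0},
    {"dx": 0.75,"dy": 0.21,"dz": 0.08,"roll": 0,"fingers": 0},
    {"dx": 0.75,"dy": 0.21,"dz": 0.08,"roll": 0,"fingers": 0},
    {"dx": 0.75,"dy": 0.21,"dz": 0.08,"roll": 0,"fingers": 0},
    {"dx": 0.75,"dy": 0.21,"dz": 0.08,"roll": 0,"fingers": 0},
    {"dx": 0.75,"dy": 0.21,"dz": 0.08,"roll": 0,"fingers": 0},
    {"dx": 0,"dy": 0,"dz": 0,"roll": -0.95,"fingers": 0},
    {"dx": 0,"dy": 0,"dz": 0,"roll": -0.95,"fingers": 0},
    {"dx": 0,"dy": 0,"dz": 0,"roll": -0.95,"fingers": 0},
    {"dx": 0,"dy": 0,"dz": 0,"roll": -0.95,"fingers": 0},
  ],
)

```text
time: 5.03
tool_pos: [0.618, 0.2773, 0.2802]
tcp_rot: [-1.816, -2.563, 0.001]
wrist_force: [-0.1, -0.5, -0.1]
width: 1.003
```

```bash
python3 - w3 <<'E'
exec(open('w.py').read())
hsv=cv2.cvtColor(c['pixels'],cv2.COLOR_RGB2HSV); wh=(hsv[...,1]<45)&(hsv[...,2]>150)
b=box(P,(.558,.256),.13); print(z[b].max())
print('tall top',rect(P[b&(z>.123)]),'0.1',rect(P[b&(z>.1)]),'med z',np.median(z[b&(z>.115)]))
print('shorts',[ (v.sum()) for v in [b&wh&(z>.07)&(z<.1)]],'rack',rect(P[b&(z>.03)&(z<.056)]))
p=P[b&(z>.122)]; t=p.mean(0); print(t)
print('tool frame offset',(M.T@(np.r_[rect(p)[0]/1000,.128]-s['tool_pos'])).round(4))
E
```

```text
5.0833 [0.61798036 0.27717868 0.28033009] [[-0.334, 0.943, -0.001], [0.943, 0.334, -0.0], [-0.0, -0.001, -1.0]]
cam [0.59252166 0.35053422 0.42213219] [ 0.10026664 -0.28989267 -0.95179244]
0.2999952857490896
tall top [array([616.2, 279.6]), array([76.7, 86.2]), np.float64(69.1)] 0.1 [array([616.2, 279.6]), array([76.7, 86.2]), np.float64(69.1)] med z 0.12803833709514761
shorts [np.int64(2676)] rack [array([558.2, 255.2]), array([172.4, 109.7]), np.float64(19.4)]
[0.61775468 0.27790099 0.20184863]
tool frame offset [ 0.0029 -0.0007  0.1523]
```

View pics/w3.png

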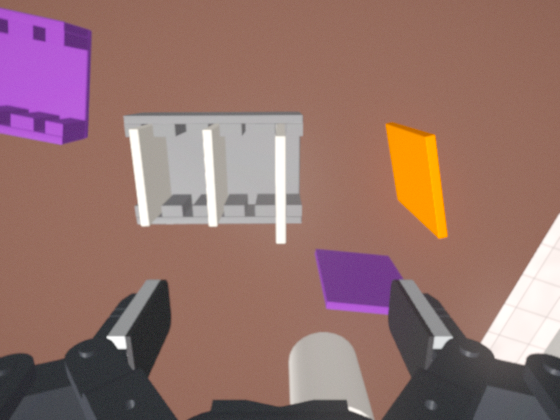

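The wrist view shows the tall plate edge-on at (281,185), aligned with the tool. The short plates are at (142,175) and (211,175), orange is at (418,180) and purple at (360,280). I check clearance around the gripper's footprint, then go down.

```bash
python3 - <<'E'
from stand import *
P=np.load('w3.npy').reshape(-1,3); a=np.radians(19.4); d=P[:,:2]-[.6186,.2765]
N=d@[np.cos(a),np.sin(a)]; T=d@[-np.sin(a),np.cos(a)]
for lo,hi,t in((.02,.07,.02),(-.07,-.02,.02),(.0,.08,.06)):
    k=(N>lo)&(N<hi)&(abs(T)<t)&(P[:,2]<.2)&(P[:,2]>.015); print(lo,k.sum(), P[k,2].max() if k.any() else None, N[k].min() if k.any() else None)
k=(abs(T)<.06)&(abs(N)<.012)&(P[:,2]>.115)&(P[:,2]<.14); print(rect(P[k]),N[k].mean(),np.percentile(T[k],[1,99]))
E
```

```text
0.02 0 None None
-0.07 832 0.08904327286018754 -0.06747898133962021
0.0 1611 0.12920377423106927 9.422403138027537e-05
[array([619.4, 276. ]), array([ 7.6, 89.6]), np.float64(19.2)] 0.0005229633689971828 [-0.04439422  0.04384873]
```

Request:
play_rows(
  rows=[
    {"dx": 0,"dy": 0,"dz": 0.6,"roll": 0,"fingers": 0},
    {"dx": 0,"dy": 0,"dz": 0.6,"roll": 0,"fingers": 0},
    {"dx": 0,"dy": 0,"dz": 0.6,"roll": 0,"fingers": 0},
    {"dx": 0,"dy": 0,"dz": 0.6,"roll": 0,"fingers": 0},
    {"dx": 0,"dy": 0,"dz": 0.6,"roll": 0,"fingers": 0},
  ],
)

```text
time: 5.5
tool_pos: [0.618, 0.2768, 0.1598]
tcp_rot: [1.823, 2.558, 0.0]
wrist_force: [1.0, 0.2, -0.5]
width: 1.002
```

Request:
play_rows(
  rows=[
    {"dx": 0,"dy": 0.02,"dz": 0.54,"roll": 0,"fingers": 0},
    {"dx": 0,"dy": 0,"dz": 0.54,"roll": 0,"fingers": 0},
    {"dx": 0,"dy": 0,"dz": 0.54,"roll": 0,"fingers": 0},
    {"dx": 0,"dy": 0,"dz": 0,"roll": 0,"fingers": 0.5},
    {"dx": 0,"dy": 0,"dz": 0,"roll": 0,"fingers": 0.6},
    {"dx": 0,"dy": 0,"dz": 0,"roll": 0,"fingers": 0.7},
    {"dx": 0,"dy": 0,"dz": 0,"roll": 0,"fingers": 0.8},
    {"dx": 0,"dy": 0,"dz": 0,"roll": 0,"fingers": 0.9},
    {"dx": 0,"dy": 0,"dz": 0,"roll": 0,"fingers": 1},
    {"dx": 0,"dy": 0,"dz": 0,"roll": 0,"fingers": 1},
    {"dx": 0,"dy": 0,"dz": 0,"roll": 0,"fingers": 1},
    {"dx": 0,"dy": 0,"dz": 0,"roll": 0,"fingers": 1},
  ],
  grip_force=40,
)

```text
time: 6.5
tool_pos: [0.6197, 0.2775, 0.0979]
tcp_rot: [1.819, 2.56, 0.003]
wrist_force: [-1.9, 0.2, 5.0]
width: 0.09
```

Request:
play_rows(
  rows=[
    {"dx": 0,"dy": 0,"dz": -0.2,"roll": 0,"fingers": 1},
    {"dx": 0,"dy": 0,"dz": -0.3,"roll": 0,"fingers": 1},
    {"dx": 0,"dy": 0,"dz": -0.4,"roll": 0,"fingers": 1},
    {"dx": 0,"dy": 0,"dz": -0.4,"roll": 0,"fingers": 1},
    {"dx": 0,"dy": 0,"dz": -0.4,"roll": 0,"fingers": 1},
    {"dx": 0,"dy": 0,"dz": -0.4,"roll": 0,"fingers": 1},
    {"dx": 0,"dy": 0,"dz": -0.5,"roll": 0,"fingers": 1},
    {"dx": 0,"dy": 0,"dz": -0.5,"roll": 0,"fingers": 1},
    {"dx": 0,"dy": 0,"dz": -0.5,"roll": 0,"fingers": 1},
    {"dx": 0,"dy": 0,"dz": -0.4,"roll": 0,"fingers": 1},
    {"dx": 0,"dy": 0,"dz": 0,"roll": 0,"fingers": 1},
  ],
)

```text
time: 7.42
tool_pos: [0.6209, 0.278, 0.2617]
tcp_rot: [1.817, 2.558, 0.01]
wrist_force: [0.0, 0.9, 0.1]
width: 0.088
```

```bash
python3 - <<'E'
from stand import *
from scipy.spatial.transform import Rotation as Ro
c=cam('side'); save(c,'s1.png',(90,150,330,330),3); s=bot.read_state(); M=Ro.from_rotvec(s['tcp_rot']).as_matrix(); print(s['time'],s['tool_pos'],s['wrist_force'],s['width'])
P=cloud(c); P[c['depth']==0]=9
hsv=cv2.cvtColor(c['pixels'],cv2.COLOR_RGB2HSV); wh=(hsv[...,1]<45)&(hsv[...,2]>140)
k=box(P,s['tool_pos'],.07)&wh&(P[...,2]>.12)&(P[...,2]<.25); Q=(P[k]-s['tool_pos'])@M
print(k.sum(),'z bottom',np.percentile(P[k][:,2],[.5,2,50]),'tool-frame lo/hi',np.percentile(Q,[2,50,98],axis=0).round(4))
q=P[k];v=np.linalg.svd(q-q.mean(0),full_matrices=False)[2][2];print('normal',v, 'pca tool',(v@M).round(3))
E
```

```text
7.4667 [0.62017668 0.27766921 0.25930818] [ 0.03557985 -0.19115819 -1.47734784] 0.08667133917012944
417 z bottom [0.17394038 0.17561679 0.21093053] tool-frame lo/hi [[-0.0419 -0.0037  0.0116]
 [ 0.016  -0.0029  0.0484]
 [ 0.0453  0.0038  0.0837]]
normal [-0.95635889 -0.29201936 -0.01011755] pca tool [ 0.039 -0.999  0.005]
```

View pics/s1.png

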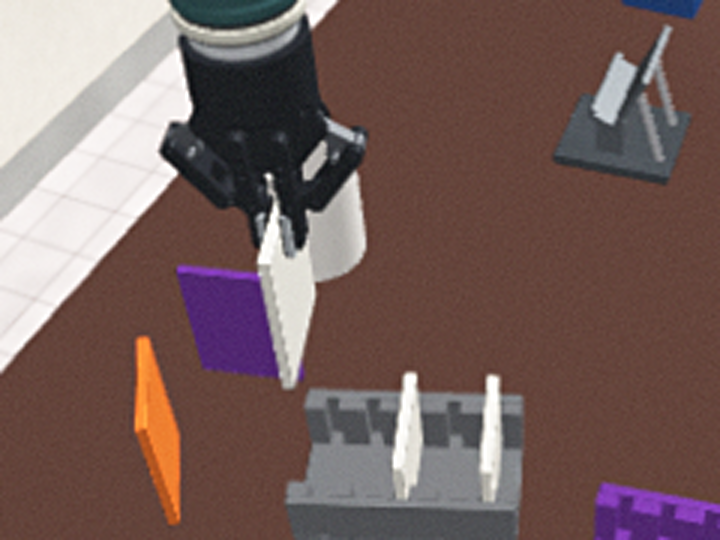

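The side crop shows the plate held vertical by its upper part at (285,290), clear of the rack, with both short plates still in their slots at (410,435) and (492,435). Next I turn it to the stand's yaw and carry it over.

Request:
play_rows(
  rows=[
    {"dx": 0,"dy": 0,"dz": 0,"roll": 0.93,"fingers": 1},
    {"dx": 0,"dy": 0,"dz": 0,"roll": 0.93,"fingers": 1},
    {"dx": 0,"dy": 0,"dz": 0,"roll": 0.93,"fingers": 1},
    {"dx": 0,"dy": 0,"dz": 0,"roll": 0.93,"fingers": 1},
    {"dx": 0,"dy": 0,"dz": 0,"roll": 0,"fingers": 1},
  ],
)

```text
time: 7.88
tool_pos: [0.6179, 0.2767, 0.2539]
tcp_rot: [-2.136, -2.301, 0.005]
wrist_force: [-0.8, -0.4, -1.6]
width: 0.084
```

Request:
play_rows(
  rows=[
    {"dx": -0.3,"dy": -0.067,"dz": 0,"roll": 0,"fingers": 1},
    {"dx": -0.6,"dy": -0.134,"dz": 0,"roll": 0,"fingers": 1},
    {"dx": -0.65,"dy": -0.144,"dz": 0,"roll": 0,"fingers": 1},
    {"dx": -0.65,"dy": -0.144,"dz": 0,"roll": 0,"fingers": 1},
    {"dx": -0.65,"dy": -0.144,"dz": 0,"roll": 0,"fingers": 1},
    {"dx": -0.65,"dy": -0.144,"dz": 0,"roll": 0,"fingers": 1},
    {"dx": -0.65,"dy": -0.144,"dz": 0,"roll": 0,"fingers": 1},
    {"dx": -0.65,"dy": -0.144,"dz": 0,"roll": 0,"fingers": 1},
    {"dx": -0.65,"dy": -0.144,"dz": 0,"roll": 0,"fingers": 1},
    {"dx": -0.65,"dy": -0.144,"dz": 0,"roll": 0,"fingers": 1},
    {"dx": -0.65,"dy": -0.144,"dz": 0,"roll": 0,"fingers": 1},
    {"dx": -0.65,"dy": -0.144,"dz": 0,"roll": 0,"fingers": 1},
    {"dx": -0.65,"dy": -0.144,"dz": 0,"roll": 0,"fingers": 1},
    {"dx": -0.65,"dy": -0.144,"dz": 0,"roll": 0,"fingers": 1},
    {"dx": -0.65,"dy": -0.144,"dz": 0,"roll": 0,"fingers": 1},
    {"dx": -0.65,"dy": -0.144,"dz": 0,"roll": 0,"fingers": 1},
    {"dx": -0.65,"dy": -0.144,"dz": 0,"roll": 0,"fingers": 1},
    {"dx": -0.65,"dy": -0.144,"dz": 0,"roll": 0,"fingers": 1},
    {"dx": -0.65,"dy": -0.144,"dz": 0,"roll": 0,"fingers": 1},
    {"dx": -0.3,"dy": -0.067,"dz": 0,"roll": 0,"fingers": 1},
  ],
)

```text
time: 9.55
tool_pos: [0.5461, -0.223, 0.2554]
tcp_rot: [-2.136, -2.303, 0.003]
wrist_force: [-0.6, 0.0, -2.7]
width: 0.085
```

```bash
cat > m.py <<'E'
from stand import *
from scipy.spatial.transform import Rotation as Ro
s=bot.read_state(); M=Ro.from_rotvec(s['tcp_rot']).as_matrix(); tp=s['tool_pos']; print(s['time'],tp,M[:2,1].round(3),s['wrist_force'].round(2),s['width'])
A=np.radians(4.3); C=np.array([.5446,-.2136])
def sf(p): d=p[...,:2]-C; return np.stack([d@[np.cos(A),np.sin(A)],d@[-np.sin(A),np.cos(A)],p[...,2]],-1)
print('tcp in stand',sf(tp).round(4))
def plate(n,zlo,zhi,img=None,roi=None,sc=1):
    c=cam(n)
    if img: save(c,img,roi,sc)
    P=cloud(c); P[c['depth']==0]=9; hsv=cv2.cvtColor(c['pixels'],cv2.COLOR_RGB2HSV)
    S=sf(P); k=(abs(S[...,0])<.08)&(abs(S[...,1])<.07)&(S[...,2]>zlo)&(S[...,2]<zhi)&(hsv[...,2]>130)&(hsv[...,1]<40)
    q=S[k]; v=np.linalg.svd(q-q.mean(0),full_matrices=False)[2][2]; v*=np.sign(v[0]); print(n,k.sum(),'lo/med/hi',np.percentile(q,[1,50,99],axis=0).round(4).tolist(),'normal',v.round(3),'tilt',np.degrees(np.arcsin(v[2])).round(1))
    return c,S,k
E
python3 - <<'E'
from m import *
plate('scene',.155,.25); plate('side',.155,.25)
E
```

```text
9.55 [ 0.54606939 -0.22300353  0.25540193] [0.997 0.075] [-0.56  0.02 -2.66] 0.08526931818055457
tcp in stand [ 0.0008 -0.0095  0.2554]
scene 495 lo/med/hi [[0.0001, -0.0527, 0.1664], [0.0046, -0.0097, 0.2086], [0.0083, 0.0349, 0.2494]] normal [ 1.    -0.001 -0.004] tilt -0.3
side 218 lo/med/hi [[-0.0042, -0.0567, 0.1686], [-0.002, 0.0057, 0.2076], [0.0034, 0.0357, 0.249]] normal [ 1.    -0.023 -0.005] tilt -0.3
```

Request:
play_rows(
  rows=[
    {"dx": 0.12,"dy": 0.05,"dz": 0,"roll": 0,"fingers": 1},
    {"dx": 0.12,"dy": 0.05,"dz": 0.2,"roll": 0,"fingers": 1},
    {"dx": 0,"dy": 0,"dz": 0.3,"roll": 0,"fingers": 1},
    {"dx": 0,"dy": 0,"dz": 0.4,"roll": 0,"fingers": 1},
    {"dx": 0,"dy": 0,"dz": 0.4,"roll": 0,"fingers": 1},
    {"dx": 0,"dy": 0,"dz": 0.4,"roll": 0,"fingers": 1},
    {"dx": 0,"dy": 0,"dz": 0.3,"roll": 0,"fingers": 1},
    {"dx": 0,"dy": 0,"dz": 0.2,"roll": 0,"fingers": 1},
    {"dx": 0,"dy": 0,"dz": 0,"roll": 0,"fingers": 1},
    {"dx": 0,"dy": 0,"dz": 0,"roll": 0,"fingers": 1},
  ],
)

```text
time: 10.48
tool_pos: [0.5509, -0.2092, 0.1674]
tcp_rot: [-2.134, -2.304, 0.001]
wrist_force: [0.4, 0.2, -2.3]
width: 0.086
```

```bash
python3 - <<'E'
from m import *
plate('scene',.085,.25); plate('side',.085,.25,'s2.png',(240,110,350,230),5)
E
```

```text
10.4833 [ 0.55086683 -0.20917752  0.1674197 ] [0.997 0.077] [ 0.39  0.24 -2.28] 0.08648118259561478
tcp in stand [0.0066 0.0039 0.1674]
scene 559 lo/med/hi [[0.0035, -0.0391, 0.0864], [0.0105, 0.008, 0.1409], [0.0148, 0.0482, 0.2006]] normal [1.    0.    0.011] tilt 0.6
side 340 lo/med/hi [[-0.0329, -0.0395, 0.0866], [0.0022, 0.0268, 0.135], [0.0117, 0.0498, 0.208]] normal [ 0.991 -0.087 -0.107] tilt -6.1
```

View pics/s2.png

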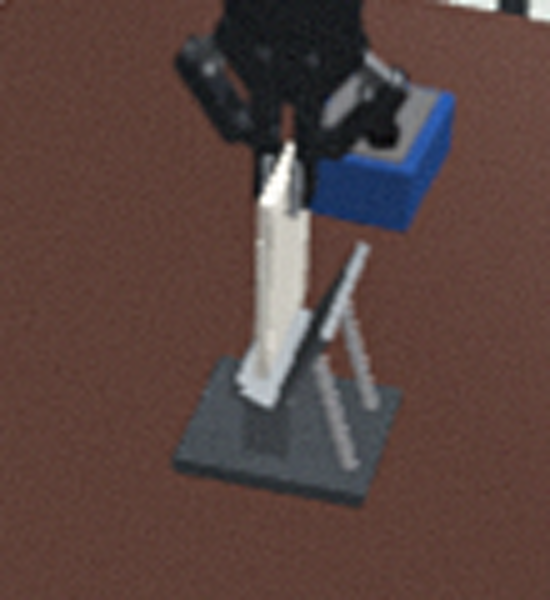

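The crop shows the plate vertical at (283,290), with its lower edge above the ledge between the lip at (255,385) and the back. It needs a small correction, then a slow lowering while I watch the force.

Request:
play_rows(
  rows=[
    {"dx": -0.1,"dy": -0.04,"dz": 0.08,"roll": 0,"fingers": 1},
    {"dx": 0,"dy": 0,"dz": 0.08,"roll": 0,"fingers": 1},
    {"dx": 0,"dy": 0,"dz": 0.08,"roll": 0,"fingers": 1},
    {"dx": 0,"dy": 0,"dz": 0,"roll": 0,"fingers": 1},
    {"dx": 0,"dy": 0,"dz": 0,"roll": 0,"fingers": 1},
  ],
)

```text
time: 11.0
tool_pos: [0.5495, -0.2139, 0.1582]
tcp_rot: [-2.135, -2.303, 0.0]
wrist_force: [-0.1, 0.6, -2.2]
width: 0.085
```

Request:
play_rows(
  rows=[
    {"dx": 0,"dy": 0,"dz": 0.05,"roll": 0,"fingers": 1},
    {"dx": 0,"dy": 0,"dz": 0,"roll": 0,"fingers": 1},
  ],
)

```text
time: 11.17
tool_pos: [0.5496, -0.2139, 0.1562]
tcp_rot: [-2.135, -2.304, 0.0]
wrist_force: [-0.7, -0.8, -1.9]
width: 0.085
```

Request:
play_rows(
  rows=[
    {"dx": 0,"dy": 0,"dz": 0.05,"roll": 0,"fingers": 1},
    {"dx": 0,"dy": 0,"dz": 0,"roll": 0,"fingers": 1},
  ],
)

```text
time: 11.33
tool_pos: [0.5497, -0.2139, 0.1542]
tcp_rot: [-2.135, -2.304, 0.0]
wrist_force: [0.2, -0.5, -1.3]
width: 0.09
```

Request:
play_rows(
  rows=[
    {"dx": 0,"dy": 0,"dz": 0.03,"roll": 0,"fingers": 1},
    {"dx": 0,"dy": 0,"dz": 0,"roll": 0,"fingers": 1},
  ],
)

```text
time: 11.5
tool_pos: [0.55, -0.2139, 0.1541]
tcp_rot: [2.135, 2.304, 0.0]
wrist_force: [-1.9, 0.8, 2.6]
width: 0.082
```

Request:
play_rows(
  rows=[
    {"dx": 0,"dy": 0,"dz": 0.03,"roll": 0,"fingers": 1},
    {"dx": 0,"dy": 0,"dz": 0,"roll": 0,"fingers": 1},
  ],
)

```text
time: 11.67
tool_pos: [0.5502, -0.214, 0.154]
tcp_rot: [2.135, 2.304, 0.001]
wrist_force: [-3.3, 1.7, 8.5]
width: 0.087
```

Contact with the ledge is made: the wrist's vertical force rose from -2 to +8.5 N at TCP z 0.154. The tool can only point straight down, so I'll open the fingers slightly and walk the held top edge towards the back, so the plate leans between the pads.

Request:
play_rows(
  rows=[
    {"dx": 0,"dy": 0,"dz": -0.05,"roll": 0,"fingers": 0.86},
    {"dx": 0,"dy": 0,"dz": 0,"roll": 0,"fingers": 0.86},
    {"dx": 0,"dy": -0.1,"dz": 0,"roll": 0,"fingers": 0.86},
    {"dx": 0,"dy": -0.1,"dz": 0,"roll": 0,"fingers": 0.86},
    {"dx": 0,"dy": 0,"dz": 0,"roll": 0,"fingers": 0.86},
  ],
  grip_force=20,
)

```text
time: 12.08
tool_pos: [0.5407, -0.2144, 0.1536]
tcp_rot: [-2.135, -2.303, 0.001]
wrist_force: [-0.5, 0.7, 0.5]
width: 0.137
```

```bash
python3 - <<'E'
from m import *
plate('scene',.09,.25)
E
```

```text
12.0833 [ 0.54067809 -0.21444144  0.15357215] [0.997 0.076] [-0.49  0.71  0.5 ] 0.13701043316895223
tcp in stand [-0.004  -0.0005  0.1536]
scene 511 lo/med/hi [[-0.0098, -0.0448, 0.0907], [0.0023, 0.0055, 0.1331], [0.0108, 0.0435, 0.187]] normal [0.997 0.001 0.078] tilt 4.5
```

Request:
play_rows(
  rows=[
    {"dx": 0,"dy": -0.1,"dz": 0,"roll": 0,"fingers": 0.85},
    {"dx": 0,"dy": -0.1,"dz": 0,"roll": 0,"fingers": 0.84},
    {"dx": 0,"dy": -0.1,"dz": 0,"roll": 0,"fingers": 0.83},
    {"dx": 0,"dy": -0.1,"dz": 0,"roll": 0,"fingers": 0.82},
    {"dx": 0,"dy": -0.1,"dz": 0,"roll": 0,"fingers": 0.82},
    {"dx": 0,"dy": 0,"dz": 0,"roll": 0,"fingers": 0.82},
  ],
)

```text
time: 12.63
tool_pos: [0.5208, -0.2161, 0.154]
tcp_rot: [-2.135, -2.303, 0.001]
wrist_force: [-0.7, -0.3, -0.0]
width: 0.18
```

```bash
python3 - <<'E'
from m import *
plate('scene',.09,.25)
E
```

```text
12.6333 [ 0.52083239 -0.21605374  0.15398143] [0.997 0.076] [-0.65 -0.29 -0.02] 0.17961991885152276
tcp in stand [-0.0239 -0.0007  0.154 ]
scene 626 lo/med/hi [[-0.0292, -0.0444, 0.0906], [-0.0105, 0.0034, 0.1308], [0.0042, 0.0435, 0.1813]] normal [0.965 0.003 0.263] tilt 15.3
```

Request:
play_rows(
  rows=[
    {"dx": 0,"dy": -0.1,"dz": 0,"roll": 0,"fingers": 0.82},
    {"dx": 0,"dy": -0.1,"dz": 0,"roll": 0,"fingers": 0.82},
    {"dx": 0,"dy": -0.1,"dz": 0,"roll": 0,"fingers": 0.82},
    {"dx": 0,"dy": -0.05,"dz": 0,"roll": 0,"fingers": 0.82},
    {"dx": 0,"dy": 0,"dz": 0,"roll": 0,"fingers": 0.82},
  ],
)

```text
time: 13.1
tool_pos: [0.5078, -0.217, 0.154]
tcp_rot: [2.135, 2.304, 0.001]
wrist_force: [0.8, 0.6, -1.8]
width: 0.184
```

```bash
python3 - <<'E'
from m import *
plate('scene',.09,.25); plate('side',.09,.25,'s3.png',(240,110,350,230),5)
E
```

```text
13.1 [ 0.50782915 -0.21701895  0.15397829] [0.997 0.076] [ 0.82  0.64 -1.85] 0.18368524852383306
tcp in stand [-0.0369 -0.0007  0.154 ]
scene 668 lo/med/hi [[-0.0432, -0.0447, 0.0917], [-0.02, 0.0028, 0.1306], [-0.0015, 0.0439, 0.1762]] normal [0.931 0.003 0.365] tilt 21.4
side 167 lo/med/hi [[-0.0478, -0.0355, 0.0915], [-0.031, 0.0326, 0.1351], [-0.0072, 0.0464, 0.1975]] normal [ 0.962 -0.085  0.259] tilt 15.0
```

View pics/s3.png

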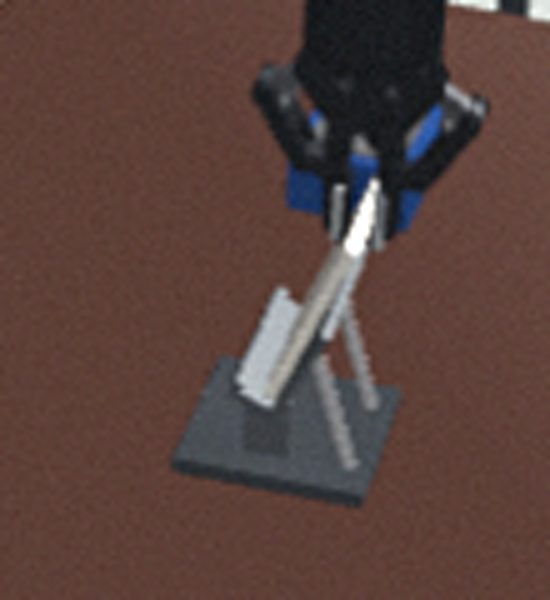

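The crop shows the plate leaning with the stand, lower edge on the ledge and top edge at (365,200) between the fingers; the measured tilt is 21.4° against 25°. I'll pinch it briefly so the fingers clearly bear on it while it touches the stand, then go the last few millimetres.

Request:
play_rows(
  rows=[
    {"dx": 0,"dy": 0,"dz": 0,"roll": 0,"fingers": 0.84},
    {"dx": 0,"dy": 0,"dz": 0,"roll": 0,"fingers": 0.85},
    {"dx": 0,"dy": 0,"dz": 0,"roll": 0,"fingers": 0.85},
    {"dx": 0,"dy": 0,"dz": 0,"roll": 0,"fingers": 0.85},
  ],
)

```text
time: 13.53
tool_pos: [0.5087, -0.2171, 0.1544]
tcp_rot: [2.134, 2.303, 0.001]
wrist_force: [4.5, -0.1, -1.7]
width: 0.166
```

```bash
python3 - <<'E'
from m import *
plate('scene',.09,.25)
E
```

```text
13.5333 [ 0.50872506 -0.21712988  0.15438396] [0.997 0.076] [ 4.55 -0.13 -1.74] 0.1656541966428772
tcp in stand [-0.036  -0.0008  0.1544]
scene 673 lo/med/hi [[-0.0415, -0.0446, 0.0909], [-0.0188, 0.0021, 0.1313], [-0.0001, 0.0435, 0.1779]] normal [0.943 0.    0.332] tilt 19.4
```

The 4.5 N side force on the wrist shows the fingers pressing the plate against the stand. Now the last millimetres, then I open the fingers.

Request:
play_rows(
  rows=[
    {"dx": 0,"dy": 0,"dz": 0,"roll": 0,"fingers": 0.83},
    {"dx": 0,"dy": 0,"dz": 0,"roll": 0,"fingers": 0.82},
    {"dx": 0,"dy": -0.08,"dz": 0,"roll": 0,"fingers": 0.81},
    {"dx": 0,"dy": -0.06,"dz": 0,"roll": 0,"fingers": 0.8},
    {"dx": 0,"dy": 0,"dz": 0,"roll": 0,"fingers": 0.8},
  ],
)

```text
time: 14.0
tool_pos: [0.5009, -0.2175, 0.1538]
tcp_rot: [-2.134, -2.303, 0.002]
wrist_force: [-0.3, 0.3, 0.2]
width: 0.195
```

```bash
python3 - <<'E'
from m import *
plate('scene',.09,.25)
E
```

```text
14.0 [ 0.50093157 -0.21748232  0.1538147 ] [0.997 0.076] [-0.28  0.26  0.22] 0.1954136272289767
tcp in stand [-0.0438 -0.0006  0.1538]
scene 704 lo/med/hi [[-0.0507, -0.0444, 0.0913], [-0.0237, 0.0034, 0.1288], [-0.0016, 0.0438, 0.1734]] normal [0.909 0.004 0.417] tilt 24.7
```

Request:
play_rows(
  rows=[
    {"dx": 0,"dy": 0,"dz": 0,"roll": 0,"fingers": 0.75},
    {"dx": 0,"dy": 0,"dz": 0,"roll": 0,"fingers": 0.65},
    {"dx": 0,"dy": 0,"dz": 0,"roll": 0,"fingers": 0.5},
    {"dx": 0,"dy": 0,"dz": 0,"roll": 0,"fingers": 0.4},
    {"dx": 0,"dy": 0,"dz": 0,"roll": 0,"fingers": 0.4},
    {"dx": 0,"dy": 0,"dz": -0.3,"roll": 0,"fingers": 0.4},
    {"dx": 0,"dy": 0,"dz": -0.5,"roll": 0,"fingers": 0.4},
    {"dx": 0,"dy": 0,"dz": -0.6,"roll": 0,"fingers": 0.4},
    {"dx": 0,"dy": 0,"dz": -0.6,"roll": 0,"fingers": 0.4},
    {"dx": 0,"dy": 0,"dz": -0.6,"roll": 0,"fingers": 0.4},
    {"dx": 0,"dy": 0,"dz": 0,"roll": 0,"fingers": 0.4},
    {"dx": 0,"dy": 0,"dz": 0,"roll": 0,"fingers": 0.4},
  ],
)

```text
time: 15.05
tool_pos: [0.5037, -0.2181, 0.2611]
tcp_rot: [2.132, 2.301, 0.002]
wrist_force: [0.2, -0.4, -1.4]
width: 0.596
```

```bash
python3 - <<'E'
from m import *
t=np.radians(25)
for n in('scene','side'):
    c,S,k=plate(n,.075,.18,*(('f.png',(240,110,350,230),5) if n=='side' else ()))
    q=S[k]; xr=q[:,0]*np.cos(t)+(q[:,2]-.06)*np.sin(t); zr=-q[:,0]*np.sin(t)+(q[:,2]-.06)*np.cos(t)
    print('rest x,z pct',np.percentile(xr,[5,50,95]).round(4),np.percentile(zr,[.5,50,99,99.7]).round(4))
    if n=='scene': # low vs high part of the front face
        for a,b in((.025,.06),(.06,.09),(.09,.115)):
            print(a,np.median(xr[(zr>a)&(zr<b)]).round(4))
E
```

```text
15.05 [ 0.50368113 -0.2181384   0.26110773] [0.997 0.076] [ 0.19 -0.43 -1.44] 0.5957540729637117
tcp in stand [-0.0411 -0.0015  0.2611]
scene 929 lo/med/hi [[-0.0489, -0.0443, 0.076], [-0.0227, -0.0004, 0.1262], [0.0036, 0.0435, 0.1738]] normal [ 0.901 -0.005  0.435] tilt 25.8
rest x,z pct [0.0025 0.0073 0.0128] [0.0129 0.0701 0.1213 0.1227]
0.025 0.0074
0.06 0.0073
0.09 0.0072
side 210 lo/med/hi [[-0.0498, -0.0404, 0.0754], [-0.03, 0.0341, 0.1222], [0.0188, 0.046, 0.1745]] normal [0.869 0.09  0.487] tilt 29.1
rest x,z pct [-0.0109  0.0053  0.0232] [0.0061 0.0685 0.1233 0.1234]
```

View pics/f.png

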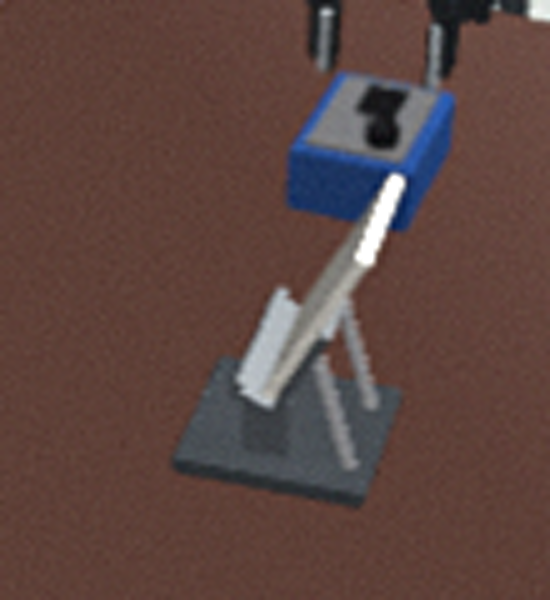

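The picture shows the plate seated flat on the back: upper edge at (395,180), lower edge on the ledge near (265,395), fingers clear above it. Its front face lies 7.3 mm from the back along its whole height, which fits an 8 mm plate lying flat. It is centred to about 1 mm, so I hand in.

```bash
python3 -c "
from workcell import bot
print(bot.finish_job())"
```

```text
the job is handed in; nothing more can be done
None
```

The tall white plate is on the sloped stand, flat against the back with its lower edge on the ledge. I handed the job in at about 15 s on the robot's clock, well inside the 45 s limit.

**How it went:** I gripped the plate near its top, lifted it out of the far slot and lowered it upright onto the ledge, where the wrist force showed contact. The tool can only point down, so I opened the fingers slightly and moved the top edge back until the plate leaned. I then pinched it briefly (4.5 N side force on the wrist), brought it the rest of the way, opened the fingers and backed off.

**Last checks:**
- **Tilt:** the scene camera gave 25.8° against 25°. The side camera gave 29.1°, but it had few, mixed points, so I trusted the scene camera.
- **Seating:** the front face is an even 7.3 mm from the back, and the upper edge is about 121 mm up from the ledge, as expected for this plate.
- **Centring:** within about 1 mm.
- **Gripper:** about 0.26 m above the bench, touching nothing.

**Not measured:** I could not read the finger contact force directly while the plate leaned, so I judged it from the wrist force. The short plates were still in their slots in the picture taken after the lift. I did not measure them, the jug, the jar or the meter again at the end.

I viewed 10 pictures. One was wasted because the first move calls were refused for leaving out fields.

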